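# Clear the crusher's yoke and hold its lever level above it

## Robot

A 7-joint arm with a two-finger parallel gripper is mounted at the origin on the work surface. World frame = base frame: x ahead of the robot, y to its left, z up, the work surface at z = 0. Lengths are in m, angles in rad, forces in N, time in s.
With the tool pointing down it reaches from about 0.425 to 0.925 m from the base axis. Payload 6.8 kg.
Tool frame: the origin (TCP) lies midway between the tips of the shut fingers; the grasp point (between the pads) lies 19 mm behind it; z points along the fingers, y is the line along which they close (so a half turn about z gives the same grasp; the last joint's range is limited). The gripper opens to 85 mm and grips with 20 to 120 N. Pads are 22 mm wide; open, the fingers measure 114 mm over their backs; the gripper's body (76 mm by 85 mm) begins 54 mm behind the grasp point. The pads swing forward as they close: fully open they stand 13 mm farther back than shut.
Start: joints at [-0.108, 0.477, 0.022, 1.555, -0.011, 1.109, -0.083], TCP at [0.675, 0, 0.231] pointing down, gripper open.
Joint ranges: [-2.96, 2.96], [-0.34, 2.1], [-1.41, 1.46], [0.24, 2.44], [-1.37, 4.51], [0.17, 1.92], [-2.96, 2.96]. Speed limits (rad/s): [2.39, 2.39, 3.14, 3.14, 3.14, 3.14, 3.14].

## Interface

Orientations are given as a rotation vector (axis times angle).
In Python, from bench import status, vision, r gives the robot as it stands. The module is installed in compiled form; this text tells all that it offers.
- The arm moves only by the shell command python3 -m handwheel 'ROWS' [OPENING] [FORCE]. ROWS is JSON, a list of rows, each an object with "dp": the shift along the tool's x, y, z in m, a list of three; "delta_rot": the turn, a rotation vector about the tool's x, y, z in rad, a list of three. In form: [{"dp": [x, y, z], "delta_rot": [rx, ry, rz]}, ...]. A call has 1 to 12 rows; each row is the pose to reach, as a shift and turn from the pose commanded when the call began, along the tool's axes at that moment; what a row does not reach only later rows make up. A row lasts 1/8 s, in which the tool goes at most 62.5 mm and 10.7 degrees, less where a joint would pass 70% of its speed; a pose out of reach is approached as far as the arm can. A call with a gripper value outside its range is refused whole. OPENING is the opening, from 0 (shut) to 1 (fully open), set as the call begins (- or left out, the last holds). The fingers move at their own pace and stop on an object; FORCE is the grip in N (left out, the last holds). Time passes only in rows, so rows that repeat a pose let the fingers close. It gives the time, the measured TCP pose, the force, the opening and the grip force at its end, in the units of the state.
- status.get_obs(): the state, without advancing time (a new reading comes with each control period).
- vision.grab_frame(name): name is "scene" or "side" or "wrist"; returns a dict with "img" (420x560x3 uint8, blue, green, red), "fovy" (degrees; the focal length in pixels is half the picture's height over the tangent of half this angle, whatever the lens; pixels are square), "cx", "cy" (the principal point, pixels), "world_from_camera" (4x4, takes a point from camera to world coordinates). Camera axes: x right, y up, looking along -z (the intrinsics and any distortion apply to the point x, -y, -z); pixel columns grow to the right and rows downward; lengths in m; the calibration is good to about 2 mm. A picture is of the moment at which its call begins. There is no depth.
- r.hand_in(): hands the job in; it is judged then, once.
The state is a dict: "clock": time; "joints": joint angles; "qvel": joint speeds; "tau": joint torques, N m; "tcp_pos": TCP position; "orientation": TCP orientation; "contact_force": force on the tool from outside, world axes, zero at the start; "moment": the same for the moment, N m; "grip_width": finger opening in m; "gripper_force": force on a finger pad.
Only numpy, scipy, OpenCV 4.12 (cv2) and the standard library are available. Lean on these libraries where they do the work, as an engineer would, in place of code of your own. Each camera call takes 0.05 s, during which the arm holds its last target. There are 200 camera calls.

## Task

To get the green kernel crusher ready for its lever, take the yellow transport block out of the yoke, put it in the open drawer of the blue-fronted unit, let go of it and slide the drawer fully shut. Then pick up the steel lever by its balance point (near the heavy head, not mid-length) and finish while still holding it there, motionless and level, its head centred over the yoke and about 40 mm above the tops of the cheeks, the bar in line with the slot (either way round), touching nothing but the gripper. Never let the lever tip over or dangle, and leave the other things on the bench where they are.

Things in the scene. Friction and masses are not known exactly. Their poses are not given: they have to be found in the camera images.
- block: yellow plastic transport block, upright, 30 x 30 mm and 54 mm tall, about 60 g; origin at the centre of its underside, z up. At the start it stands loose in the yoke's slot on the crusher's base (10 mm above the bench), its top 26 mm above the tops of the cheeks and its sides parallel to the crusher's x and y
- press: green kernel crusher fixed to the bench; origin at the centre of its underside, below the yoke's middle. Base 130 (x) x 80 (y) x 10 mm. Yoke: two upright cheeks, each 44 mm long (x), 10 mm thick, tops 38 mm above the bench, a 36 mm wide slot between them along x, open at both ends and above. A steel cup (26 mm diameter, top 22 mm above the bench) stands 45 mm from the middle towards +x
- yoke_top (a point): point in the middle of the yoke, level with the tops of its cheeks (38 mm above the bench); axes as the crusher's, x along the slot
- lever: steel lever lying on the bench: heavy head (44 mm along x, 28 wide, 44 high, black bore), then a bar along +x (12 mm wide along y, 18 mm high, 150 mm long, its axis 22 mm above the lever's underside), then a red ball of 44 mm diameter centred 186 mm from the origin. Origin at the centre of the head's underside, x along the bar towards the ball, z up. About 0.7 kg, mostly in the head
- balance (a point): the lever's balance point (centre of mass), on the bar's axis 47 mm from the head's middle towards the ball and 22 mm above the lever's underside
- cab_drawer0 (a joint): how far the drawer is pulled out, m; 0 is fully shut, at the start 0.12 to 0.16. It stays where it is left and slides with about 1 N of friction
- cab: drawer unit standing fixed on the bench: white body with one blue-fronted drawer, 240 mm deep (x), 200 mm wide (y), 99 mm high; origin at the centre of its underside. The drawer pulls out along the unit's -x, towards the robot
- drawer_floor (a point): centre of the drawer's inner floor (about 22 mm above the bench), moves with the drawer; axes as the unit's. Inside, 97 mm either way along x and 79 mm along y; side walls 6 mm thick, 55 mm above the floor; front panel 64 mm above it (87 mm above the bench). Only what sticks out of the unit is open above; shut, there is 65 mm from floor to roof
- cab_drawer0_handle (a point): middle of the drawer's steel bar handle, 100 mm long along the unit's y, 35 mm in front of the drawer's front face and about 61 mm above the bench; moves with the drawer. The drawer can be shut by pushing on it towards the unit's +x
- ear_a: bystander: ear of maize, 170 mm long, 46 mm high, lying on the bench by the crusher's outer side; leave alone
- ear_b: bystander: ear of maize, 170 mm long, 46 mm high, lying on the outer side of the drawer; leave alone
- foil_jar: bystander: jar wrapped in foil, 88 mm diameter, 101 mm high, at the back of the bench; leave alone
- reagent: bystander: glass bottle with a green cap, 66 mm diameter, 150 mm high, on the outer side of the drawer unit; leave alone
- dishes: bystander: stack of two petri dishes, 93 mm diameter, 28 mm high, on the robot's side of the lever and crusher; leave alone
- wrench: bystander: wrench 160 mm long, lying flat behind the crusher; leave alone
- amber_jar: bystander: small amber jar, 52 mm diameter, 70 mm high, on the robot's side of the bench between lever and drawer; leave alone

How it is judged:
On the way, in this order (a step that is already met when the one before it is completed fails the run):
1. the block lies released in the drawer while the drawer is still open (x of block in the frame of drawer_floor between -0.1 and 0.1 m and y of block in the frame of drawer_floor between -0.08 and 0.08 m and z of block in the frame of drawer_floor between -0.005 and 0.035 m and contact force between block and the fingers below 0.1 N and linear speed of block below 0.05 m/s and value of joint cab_drawer0 above 0.03 m), for 0.1 s.
2. the drawer is shut on the block, the lever still on the bench (value of joint cab_drawer0 below 0.008 m and distance between block and drawer_floor below 0.13 m and height (world z) of lever below 0.01 m), for 0.1 s.
3. the lever is lifted clear of the bench, level, in the fingers at its balance point (height (world z) of lever above 0.02 m and angle between lever's own z axis and vertical below 0.12 rad and contact force between lever and the fingers above 1 N and horizontal distance between the grasp point and balance below 0.025 m), for 0.1 s.
At the end, for the whole second after the job is handed in: Drawer within 8 mm of shut, block on its floor; lever held still by the fingers within 25 mm of its balance point, level within 5 deg, head within 15 mm of the yoke centre, underside 20 to 65 mm above the cheeks, in line within 8 deg, not touching the crusher (value of joint cab_drawer0 below 0.008 m and x of block in the frame of drawer_floor between -0.1 and 0.1 m and y of block in the frame of drawer_floor between -0.08 and 0.08 m and z of block in the frame of drawer_floor between -0.005 and 0.035 m and horizontal distance between lever and yoke_top below 0.015 m and z of lever in the frame of yoke_top between 0.02 and 0.065 m and angle between lever's own z axis and vertical below 0.09 rad and angle between the x axis of lever and the x axis of press, either way round below 0.14 rad and horizontal distance between the grasp point and balance below 0.025 m and contact force between lever and the fingers above 1 N and contact force between lever and press below 0.1 N and linear speed of lever below 0.03 m/s and angular speed of lever below 0.2 rad/s); the arm keeps its last pose, push and grip.
It fails at once if the lever tips over or dangles (more than 25 degrees) (angle between lever's own z axis and vertical above 0.44 rad).
It fails at once if a bystander is pushed more than 30 mm or knocked over (distance of any of ear_a, ear_b, foil_jar, reagent, dishes, wrench, amber_jar from where it was at the start of the episode above 0.03 m or angle between any of foil_jar, reagent, amber_jar's own z axis and vertical above 0.7 rad).
It also fails if it takes over 69 s, if anything falls off the work surface, if the arm or the gripper's body presses on something with over 40 N, if the wrist force passes 120 N, or if a joint passes its speed limit or range.

## Working session

There is one attempt and no reset: what is moved stays moved. The work goes in short steps, Python scripts to look and compute and a shell command to move; the robot and the scene stay as the last step left them, time stands still between calls to the robot, and variables do not carry over. Pictures are saved under pics/ and viewed, at most 11 in all, crops included, and the job is handed in when it is done.

```bash
mkdir -p pics; cat > h.py <<'E'
import numpy as np,cv2
from bench import status,vision,r
from scipy.spatial.transform import Rotation as R
def snap(n,f):
    d=vision.grab_frame(n); cv2.imwrite('pics/'+f,d['img']); np.savez('pics/'+f[:-4],**{k:v for k,v in d.items()})
    return d
def ray(d,u,v):
    f=210/np.tan(np.radians(float(d['fovy']))/2)
    T=np.array(d['world_from_camera']); 
    return T[:3,3],T[:3,:3]@np.array([(u-d['cx'])/f,-(v-d['cy'])/f,-1])
def at(d,u,v,z):
    o,q=ray(d,u,v); return o+q*(z-o[2])/q[2]
def proj(d,p):
    f=210/np.tan(np.radians(float(d['fovy']))/2)
    T=np.array(d['world_from_camera']); c=T[:3,:3].T@(np.array(p)-T[:3,3])
    return d['cx']+f*c[0]/-c[2], d['cy']-f*c[1]/-c[2]
E
python3 - <<'E'
from h import *
for n in ['scene','side','wrist']:
    d=snap(n,n+'0.png'); print(n,{k:(np.round(v,3).tolist() if k!='img' else 0) for k,v in d.items()})
o=status.get_obs();print(o)
a=[cv2.imread(f'pics/{n}0.png') for n in ['scene','side']]
E
```

```text
scene {'img': 0, 'fovy': 45.468, 'cx': 282.671, 'cy': 209.644, 'world_from_camera': [[-0.746, -0.49, 0.45, 1.228], [0.665, -0.542, 0.513, 0.78], [-0.007, 0.682, 0.731, 1.114], [0.0, 0.0, 0.0, 1.0]]}
side {'img': 0, 'fovy': 48.688, 'cx': 282.499, 'cy': 213.549, 'world_from_camera': [[0.818, 0.386, -0.425, -0.007], [-0.575, 0.535, -0.619, -0.8], [-0.012, 0.751, 0.66, 0.945], [0.0, 0.0, 0.0, 1.0]]}
wrist {'img': 0, 'fovy': 69.133, 'cx': 277.858, 'cy': 208.517, 'world_from_camera': [[1.0, -0.001, 0.002, 0.674], [0.0, 0.956, 0.293, 0.074], [-0.002, -0.293, 0.956, 0.374], [0.0, 0.0, 0.0, 1.0]]}
{'clock': 0.15, 'joints': array([-0.10808656,  0.47763178,  0.02235575,  1.5562252 , -0.0114912 ,
        1.10933314, -0.08311313]), 'qvel': array([ 0.00065298, -0.00304676,  0.00046117, -0.00413941, -0.00108855,
        0.00032046, -0.00109745]), 'tau': array([ 1.55385478e-03, -5.96924365e+01,  1.60940632e+00, -2.81490952e+01,
        1.26662746e-02,  6.56643446e-03,  5.58682734e-05]), 'tcp_pos': array([ 6.74527613e-01, -2.47773726e-05,  2.30534435e-01]), 'orientation': array([-2.22078127e+00, -2.22075251e+00,  1.75505396e-03]), 'contact_force': array([-0.15892852,  0.46505461, -0.81849415]), 'moment': array([ 0.04378338,  0.02347216, -0.03244605]), 'gripper_force': 0.0, 'grip_width': 0.08508089097235814}
```

```bash
python3 - <<'E'
import cv2
for n in ['scene','side','wrist']: cv2.imwrite(f'pics/{n}0b.png',cv2.resize(cv2.imread(f'pics/{n}0.png'),(784,588),interpolation=cv2.INTER_CUBIC))
E
```

```text
(no output)
```

View pics/scene0b.png

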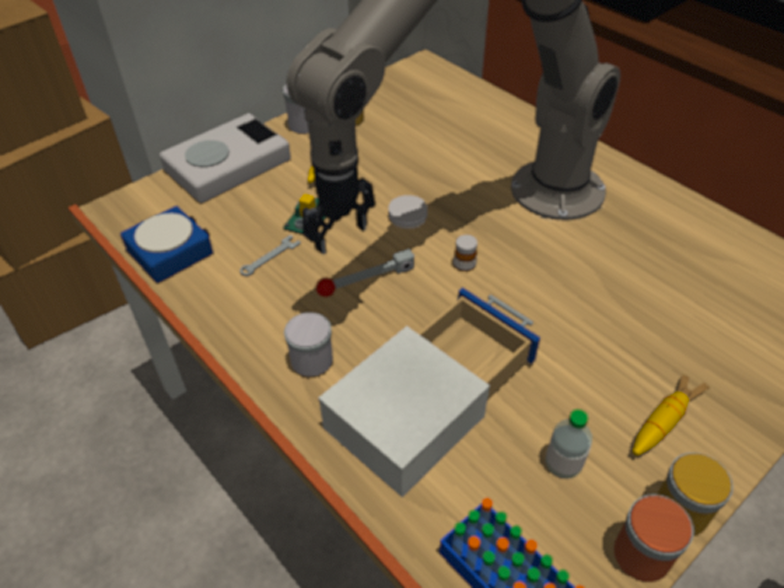

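View pics/side0b.png

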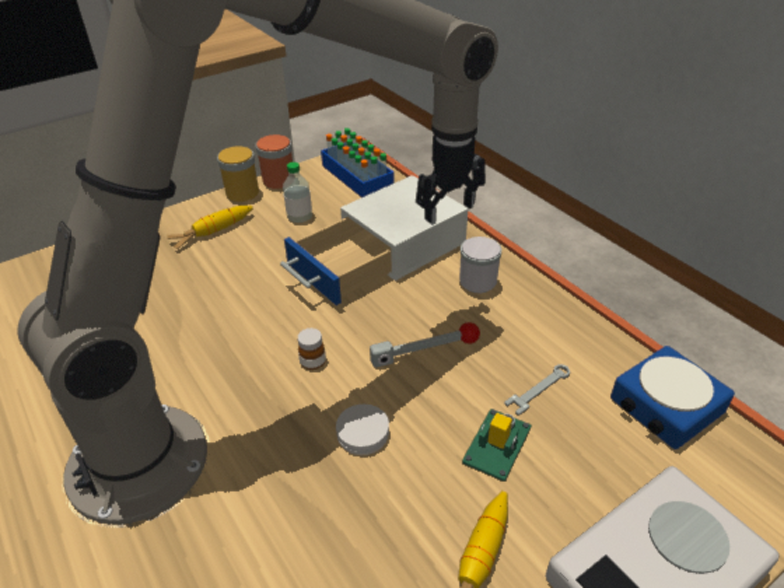

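```bash
python3 - <<'E'
import cv2,numpy as np
s=cv2.imread('pics/side0.png');c=cv2.imread('pics/scene0.png')
def t(i,x,y,w,h,k): return cv2.resize(i[y:y+h,x:x+w],None,fx=k,fy=k,interpolation=cv2.INTER_CUBIC)
m=np.zeros((600,800,3),np.uint8)
m[:300,:300]=t(s,325,288,60,60,5)        # press
m[:240,310:790]=t(s,255,220,96,48,5)       # lever
m[310:600,:435]=t(s,195,162,87,58,5)     # drawer front side
m[310:590,445:795]=t(c,320,200,70,56,5) # drawer front scene
cv2.imwrite('pics/m1.png',m)
E
```

```text
(no output)
```

View pics/m1.png

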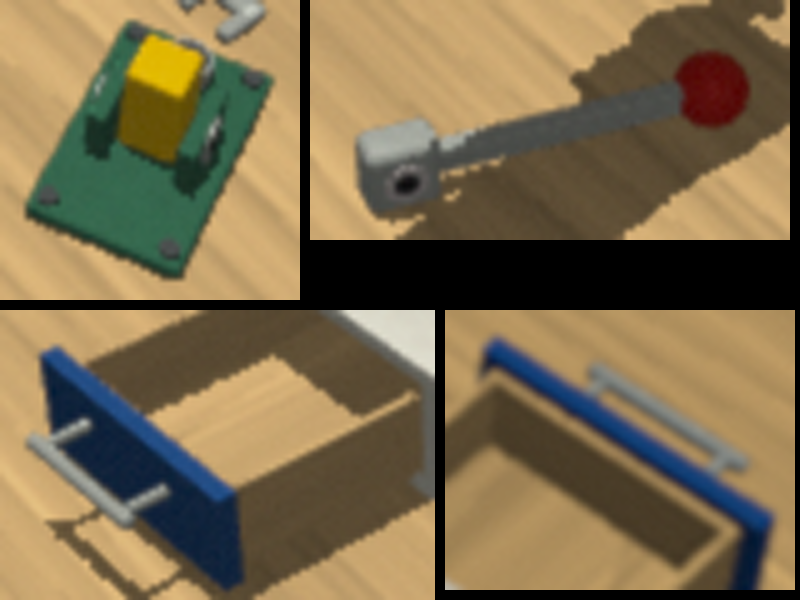

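```bash
python3 - <<'E'
from h import *
S=np.load('pics/side0.npz');C=np.load('pics/scene0.npz')
def P(n,d,u,v,z): p=at(d,u,v,z); print(n,np.round(p,4)); return p
b=[P('base',S,u,v,.01) for u,v in [(330.6,329.4),(361.4,342),(351,292.4),(379.4,303)]]
print(np.mean(b,0),[np.degrees(np.arctan2(*(b[i]-b[j])[1::-1])) for i,j in((2,0),(3,1),(0,1),(2,3))])
k=[P('blk',S,325+x/5,288+y/5,.064) for x,y in [(127,72),(150,33),(207,58),(187,100)]]; print(np.mean(k,0))
h=[P('head',S,255+(x-310)/5,220+y/5,.044) for x,y in [(357,141),(425,120),(440,150),(365,165)]]; print(np.mean(h,0))
P('bore',S,274.4,256.6,.022);
a=P('ball',S,335.4,238,.022); 
P('ballC',C,326/1.4,287/1.4,.022); P('boreC',C,403/1.4,260/1.4,.03)
P('h1',S,201.4,188,.061);P('h2',S,220.6,204,.061);P('h1C',C,349.4,212.4,.061);P('h2C',C,379.4,230.6,.061)
P('f1',S,205.4,170,.087);P('f2',S,241,199,.087);P('f1C',C,329,206.6,.087);P('f2C',C,385,241.6,.087)
P('amberC',C,466/1.4,244/1.4,.07);P('amber',S,311/1.4,337/1.4,.07)
P('jarC',C,309/1.4,328/1.4,.101);P('dish',S,363/1.4,426/1.4,.028)
P('reagent',S,293/1.4,170/1.4,.15)
E
```

```text
base [ 0.4484 -0.3304  0.01  ]
base [ 0.4844 -0.3985  0.01  ]
base [ 0.5617 -0.2745  0.01  ]
base [ 0.5969 -0.341   0.01  ]
[ 0.52284921 -0.33609937  0.01      ] [np.float64(26.26088198965322), np.float64(27.04049935694686), np.float64(117.89228670198112), np.float64(117.87429813191255)]
blk [ 0.5078 -0.3266  0.064 ]
blk [ 0.5322 -0.3155  0.064 ]
blk [ 0.5441 -0.3424  0.064 ]
blk [ 0.5198 -0.3551  0.064 ]
[ 0.52596258 -0.33487222  0.064     ]
head [ 0.4516 -0.0423  0.044 ]
head [ 0.4907 -0.0506  0.044 ]
head [ 0.4843 -0.0742  0.044 ]
head [ 0.4452 -0.0598  0.044 ]
[ 0.46796786 -0.05674015  0.044     ]
bore [ 0.4674 -0.0665  0.022 ]
ball [ 0.6488 -0.1077  0.022 ]
ballC [ 0.654 -0.102  0.022]
boreC [ 0.4809 -0.0464  0.03  ]
h1 [0.4279 0.2741 0.061 ]
h2 [0.4383 0.172  0.061 ]
h1C [0.4451 0.1761 0.061 ]
h2C [0.4338 0.2786 0.061 ]
f1 [0.4682 0.3171 0.087 ]
f2 [0.4845 0.1284 0.087 ]
f1C [0.4907 0.1373 0.087 ]
f2C [0.4717 0.326  0.087 ]
amberC [0.3733 0.0391 0.07  ]
amber [0.3617 0.0255 0.07  ]
jarC [0.7852 0.025  0.101 ]
dish [ 0.3439 -0.1819  0.028 ]
reagent [0.5751 0.4747 0.15  ]
```

View pics/wrist0b.png

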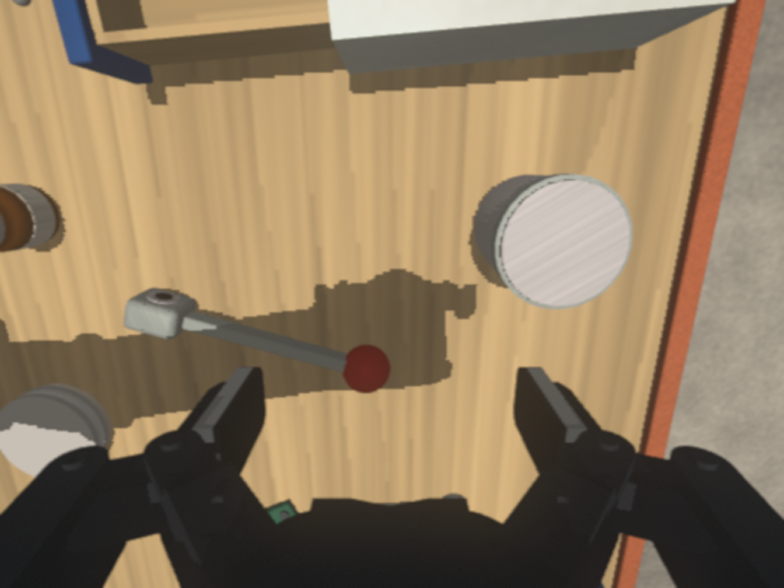

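Side view: crusher base corners around raw (331,329)–(379,303), with the cup beyond the block. The lever head is at (272,250), its ball at (335,238), and the handle runs (201,188)–(221,204). The wrist view shows the lever between the fingers, with the ball at (261,263) raw. The side and scene estimates differ by 6–8 mm, so I'll refine with the wrist camera above each target.

```bash
python3 -m handwheel '[{"dp":[-0.332,-0.146,0.03],"delta_rot":[0,0,-0.462]},{"dp":[-0.332,-0.146,0.03],"delta_rot":[0,0,-0.462]},{"dp":[-0.332,-0.146,0.03],"delta_rot":[0,0,-0.462]},{"dp":[-0.332,-0.146,0.03],"delta_rot":[0,0,-0.462]},{"dp":[-0.332,-0.146,0.03],"delta_rot":[0,0,-0.462]},{"dp":[-0.332,-0.146,0.03],"delta_rot":[0,0,-0.462]},{"dp":[-0.332,-0.146,0.03],"delta_rot":[0,0,-0.462]},{"dp":[-0.332,-0.146,0.03],"delta_rot":[0,0,-0.462]},{"dp":[-0.332,-0.146,0.03],"delta_rot":[0,0,-0.462]},{"dp":[-0.332,-0.146,0.03],"delta_rot":[0,0,-0.462]}]' 1
python3 - <<'E'
from h import *
d=snap('wrist','w1.png')
i=d['img'][100:400,80:480]
cv2.imwrite('pics/w1c.png',cv2.resize(i,(800,600),interpolation=cv2.INTER_CUBIC))
w=np.load('pics/wrist0.npz')
print('ball',at(w,366/1.4,368/1.4,.022),'headtop',at(w,157/1.4,316/1.4,.044),'amber',at(w,30/1.4,217/1.4,.05),'dish',at(w,60/1.4,435/1.4,.028))
print(status.get_obs()['joints'])
E
```

```text
clock: 1.4
tcp_pos: [0.5298, -0.3306, 0.2013]
orientation: [1.651, 2.673, 0.001]
contact_force: [0.4, -0.4, 0.7]
grip_width: 0.0855
gripper_force: 0.0
ball [ 0.65272959 -0.10614272  0.022     ] headtop [ 0.48272187 -0.0477105   0.044     ] amber [0.40299789 0.03388001 0.05      ] dish [ 0.36248041 -0.17359871  0.028     ]
[ 0.4487603   0.42241891  0.0131683   1.71352158 -0.00675813  1.00557667
  0.92829044]
```

View pics/w1c.png

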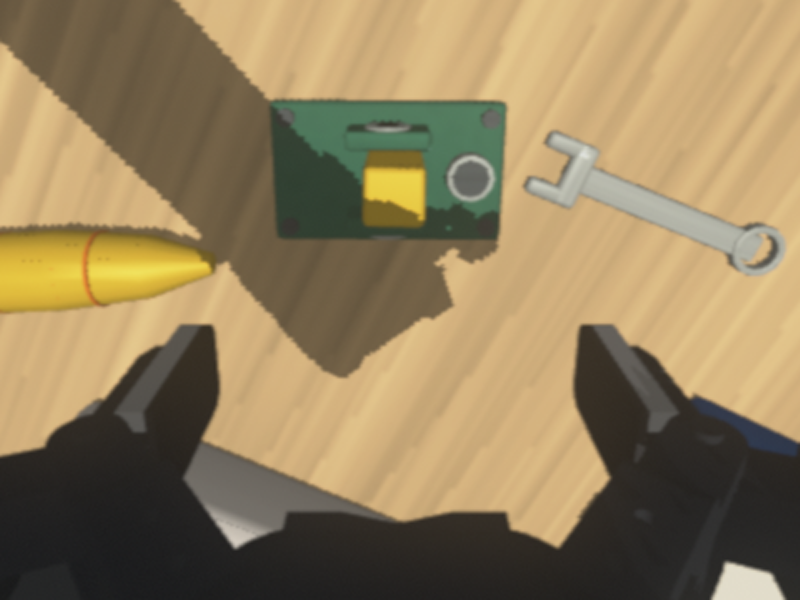

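The press shows nearly axis-aligned. The block's top face is centred at crop (394,196), the base corners are (271,101), (506,103), (497,239) and (278,237), and the cup is at (470,178).

```bash
python3 - <<'E'
from h import *
d=np.load('pics/w1.npz'); o=status.get_obs(); Rt=R.from_rotvec(o['orientation']).as_matrix()
A=lambda x,y,z: at(d,80+x/2,100+y/2,z)
b=[A(x,y,.01) for x,y in [(271,101),(506,103),(497,239),(278,237)]]
print('base',np.mean(b,0),[np.degrees(np.arctan2(*(q-p)[1::-1])) for p,q in((b[0],b[1]),(b[3],b[2]))],[np.linalg.norm(b[i]-b[j]) for i,j in((0,1),(3,2),(0,3),(1,2))])
k=[A(x,y,.064) for x,y in [(365,165),(425,168),(425,226),(362,224)]]
c=np.mean(k,0);print('blk',c,[np.linalg.norm(k[i]-k[i-1]) for i in range(4)])
cup=A(470,178,.022);print('cup',cup)
print('tool dp',Rt.T@(c-o['tcp_pos']), 'base in tool',Rt.T@(np.mean(b,0)-o['tcp_pos']))
print('tcp px',proj(d,o['tcp_pos']),'toolx',Rt[:,0],'tooly',Rt[:,1], np.degrees(np.arctan2(Rt[1,1],Rt[0,1])))
E
```

```text
base [ 0.52625734 -0.33421528  0.01      ] [np.float64(26.149781810955286), np.float64(26.078454089212684)] [np.float64(0.1275532099300861), np.float64(0.12707914673204962), np.float64(0.0779505374104588), np.float64(0.07810990428188325)]
blk [ 0.52919789 -0.33201631  0.064     ] [np.float64(0.029116899518461654), np.float64(0.028210924824031307), np.float64(0.028637605736475162), np.float64(0.030472523455990556)]
cup [ 0.56636251 -0.31460618  0.022     ]
tool dp [-0.00082078 -0.00099123  0.13736802] base in tool [-0.00147657 -0.00462205  0.19136681]
tcp px (np.float64(278.35161871774756), np.float64(265.14803962425873)) toolx [-4.47439486e-01  8.94314206e-01  9.13932443e-05] tooly [8.94314177e-01 4.47439439e-01 3.17569550e-04] 26.57952075800898
```

```bash
python3 -m handwheel '[{"dp":[-0.001,-0.001,0.05],"delta_rot":[0,0,0]},{"dp":[-0.001,-0.001,0.1],"delta_rot":[0,0,0]},{"dp":[-0.001,-0.001,0.12],"delta_rot":[0,0,0]},{"dp":[-0.001,-0.001,0.14],"delta_rot":[0,0,0]},{"dp":[-0.001,-0.001,0.155],"delta_rot":[0,0,0]},{"dp":[-0.001,-0.001,0.168],"delta_rot":[0,0,0]},{"dp":[-0.001,-0.001,0.17],"delta_rot":[0,0,0]},{"dp":[-0.001,-0.001,0.17],"delta_rot":[0,0,0]}]' 1 && python3 -m handwheel '[{"dp":[0,0,0],"delta_rot":[0,0,0]},{"dp":[0,0,0],"delta_rot":[0,0,0]},{"dp":[0,0,0],"delta_rot":[0,0,0]},{"dp":[0,0,0],"delta_rot":[0,0,0]},{"dp":[0,0,0],"delta_rot":[0,0,0]},{"dp":[0,0,0],"delta_rot":[0,0,0]},{"dp":[0,0,0],"delta_rot":[0,0,0]},{"dp":[0,0,0],"delta_rot":[0,0,0]}]' 0 30
```

```text
clock: 2.45
tcp_pos: [0.5289, -0.3336, 0.0317]
orientation: [1.654, 2.67, 0.0]
contact_force: [-0.2, -0.2, -0.0]
grip_width: 0.0854
gripper_force: 0.0
clock: 3.45
tcp_pos: [0.5288, -0.3335, 0.0317]
orientation: [1.654, 2.67, 0.0]
contact_force: [-0.2, 0.2, 5.6]
grip_width: 0.0295
gripper_force: 30.5
```

```bash
python3 -m handwheel '[{"dp":[0,0,-0.03],"delta_rot":[0,0,0]},{"dp":[0,0,-0.09],"delta_rot":[0,0,0]},{"dp":[0.04,0.02,-0.14],"delta_rot":[0,0,-0.1]},{"dp":[0.09,0.045,-0.17],"delta_rot":[0,0,-0.28]},{"dp":[0.14,0.07,-0.2],"delta_rot":[0,0,-0.46]},{"dp":[0.19,0.095,-0.22],"delta_rot":[0,0,-0.64]},{"dp":[0.24,0.12,-0.22],"delta_rot":[0,0,-0.82]},{"dp":[0.29,0.145,-0.22],"delta_rot":[0,0,-1.0]},{"dp":[0.34,0.17,-0.22],"delta_rot":[0,0,-1.1]},{"dp":[0.39,0.195,-0.22],"delta_rot":[0,0,-1.2]},{"dp":[0.44,0.22,-0.22],"delta_rot":[0,0,-1.2]},{"dp":[0.48,0.24,-0.22],"delta_rot":[0,0,-1.2]}]' && python3 -m handwheel '[{"dp":[0,0,0],"delta_rot":[0,0,0]},{"dp":[0,0,0],"delta_rot":[0,0,0]},{"dp":[0,0,0],"delta_rot":[0,0,0]}]'
python3 - <<'E'
from h import *
d=snap('wrist','w2.png')
cv2.imwrite('pics/w2b.png',cv2.resize(d['img'],(784,588),interpolation=cv2.INTER_CUBIC))
print(status.get_obs()['joints'])
E
```

```text
clock: 4.95
tcp_pos: [0.5286, 0.2056, 0.2507]
orientation: [0.145, -3.137, -0.0]
contact_force: [0.0, -0.5, -0.6]
grip_width: 0.0294
gripper_force: 29.9
clock: 5.32
tcp_pos: [0.5297, 0.2015, 0.2509]
orientation: [0.139, -3.138, 0.002]
contact_force: [0.0, -0.4, -0.7]
grip_width: 0.0297
gripper_force: 29.9
[-0.11693262  0.31582784 -0.44154877  1.77209505  0.15114453  1.08758873
  1.04952681]
```

View pics/w2b.png

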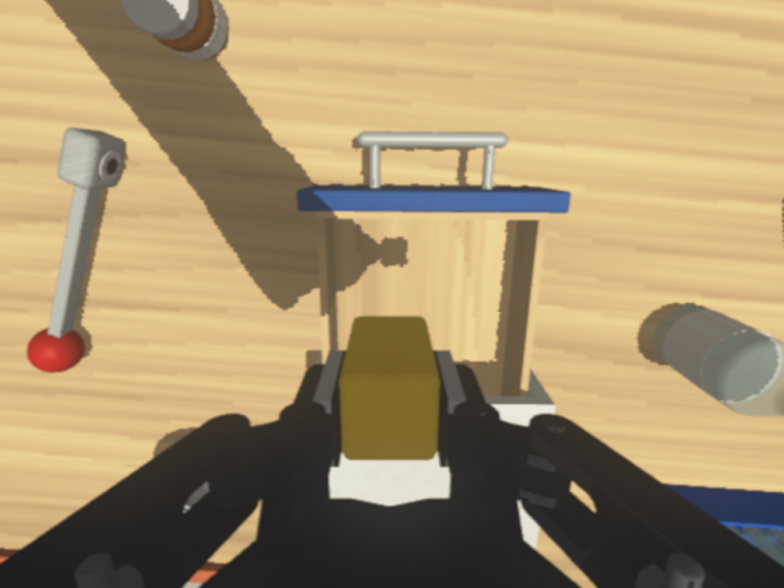

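```bash
python3 - <<'E'
from h import *
d=np.load('pics/w2.npz'); o=status.get_obs(); Rt=R.from_rotvec(o['orientation']).as_matrix()
A=lambda n,x,y,z: print(n,at(d,x/1.4,y/1.4,z).round(4),'tool',(Rt.T@(at(d,x/1.4,y/1.4,z)-o['tcp_pos'])).round(4))
A('hl',357,140,.064);A('hr',505,139,.064);A('panel o l',300,190,.087);A('panel o r',569,194,.087);A('panel in l',300,211,.087);A('in r',569,211,.087)
A('wall L',326,222,.077);A('wall R',536,222,.077);A('unit front r',552,402,.099)
A('head',93,158,.044);A('bore',111,166,.022);A('ball',55,350,.022)
A('amber',160,5,.07)
print(np.degrees(np.arctan2(Rt[1,1],Rt[0,1])))
E
```

```text
hl [0.442  0.1696 0.064 ] tool [ 0.0902 -0.024   0.1871]
hr [0.4317 0.277  0.064 ] tool [0.0909 0.084  0.187 ]
panel o l [0.4795 0.1337 0.087 ] tool [ 0.056  -0.063   0.1641]
panel o r [0.4653 0.3222 0.087 ] tool [0.0534 0.126  0.164 ]
panel in l [0.4941 0.1341 0.087 ] tool [ 0.0415 -0.0639  0.1641]
in r [0.477  0.3247 0.087 ] tool [0.0416 0.1275 0.164 ]
wall L [0.5017 0.1515 0.077 ] tool [ 0.0323 -0.0472  0.1741]
wall R [0.4878 0.3063 0.077 ] tool [0.0324 0.1082 0.174 ]
unit front r [0.6232 0.3377 0.099 ] tool [-0.1052  0.1274  0.1519]
head [ 0.4729 -0.0372  0.044 ] tool [ 0.0777 -0.2327  0.2073]
bore [ 0.4791 -0.0375  0.022 ] tool [ 0.0715 -0.2335  0.2293]
ball [ 0.6543 -0.1076  0.022 ] tool [-0.0967 -0.3188  0.2293]
amber [0.3699 0.0349 0.07  ] tool [ 0.1739 -0.1517  0.1813]
95.07981531697754
```

```bash
python3 -m handwheel '[{"dp":[-0.025,0.031,0.03],"delta_rot":[0,0,0]},{"dp":[-0.025,0.031,0.08],"delta_rot":[0,0,0]},{"dp":[-0.025,0.031,0.12],"delta_rot":[0,0,0]},{"dp":[-0.025,0.031,0.15],"delta_rot":[0,0,0]},{"dp":[-0.025,0.031,0.175],"delta_rot":[0,0,0]},{"dp":[-0.025,0.031,0.19],"delta_rot":[0,0,0]},{"dp":[-0.025,0.031,0.2],"delta_rot":[0,0,0]},{"dp":[-0.025,0.031,0.203],"delta_rot":[0,0,0]},{"dp":[-0.025,0.031,0.205],"delta_rot":[0,0,0]},{"dp":[-0.025,0.031,0.205],"delta_rot":[0,0,0]}]'
```

```text
clock: 6.62
tcp_pos: [0.5519, 0.2367, 0.0468]
orientation: [-0.143, 3.137, 0.001]
contact_force: [0.8, -0.3, -0.5]
grip_width: 0.0298
gripper_force: 30.0
```

```bash
python3 -m handwheel '[{"dp":[0,0,0.001],"delta_rot":[0,0,0]},{"dp":[0,0,0.002],"delta_rot":[0,0,0]},{"dp":[0,0,0.0025],"delta_rot":[0,0,0]},{"dp":[0,0,0.0025],"delta_rot":[0,0,0]}]' && python3 -m handwheel '[{"dp":[0,0,0],"delta_rot":[0,0,0]},{"dp":[0,0,0],"delta_rot":[0,0,0]},{"dp":[0,0,0],"delta_rot":[0,0,0]},{"dp":[0,0,0],"delta_rot":[0,0,0]},{"dp":[0,0,0],"delta_rot":[0,0,0]},{"dp":[0,0,0],"delta_rot":[0,0,0]}]' 0.7 && python3 -m handwheel '[{"dp":[0,0,-0.02],"delta_rot":[0,0,0]},{"dp":[0,0,-0.05],"delta_rot":[0,0,0]},{"dp":[0,0,-0.1],"delta_rot":[0,0,0]},{"dp":[0,0,-0.15],"delta_rot":[0,0,0]},{"dp":[0,0,-0.15],"delta_rot":[0,0,0]},{"dp":[0,0,-0.15],"delta_rot":[0,0,0]}]'
python3 - <<'E'
from h import *
d=snap('wrist','w3.png')
cv2.imwrite('pics/w3b.png',cv2.resize(d['img'],(784,588),interpolation=cv2.INTER_CUBIC))
E
```

```text
clock: 7.12
tcp_pos: [0.5515, 0.2365, 0.0438]
orientation: [0.143, -3.138, 0.0]
contact_force: [-0.5, -0.1, -0.9]
grip_width: 0.0299
gripper_force: 30.0
clock: 7.88
tcp_pos: [0.5516, 0.2365, 0.0438]
orientation: [-0.143, 3.138, 0.0]
contact_force: [-0.5, 0.5, 0.4]
grip_width: 0.0595
gripper_force: 0.0
clock: 8.62
tcp_pos: [0.5514, 0.2363, 0.1945]
orientation: [-0.143, 3.138, -0.0]
contact_force: [-0.0, -1.1, 0.1]
grip_width: 0.0597
gripper_force: 0.0
```

View pics/w3b.png

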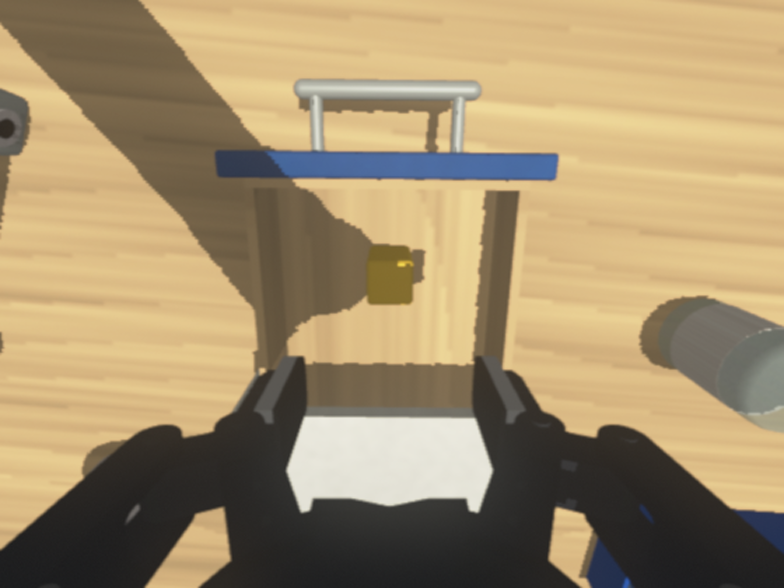

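The block stands upright at (390,275) on the drawer floor, clear of the fingers. The handle is centred at (387,90), straight ahead along tool +x.

```bash
python3 -m handwheel '[{"dp":[0.05,0,0],"delta_rot":[0,0,0]},{"dp":[0.1,0,0],"delta_rot":[0,0,0]},{"dp":[0.15,0,0],"delta_rot":[0,0,0]},{"dp":[0.155,0,0],"delta_rot":[0,0,0]},{"dp":[0.155,0,0],"delta_rot":[0,0,0]},{"dp":[0.155,0,0.04],"delta_rot":[0,0,0]},{"dp":[0.155,0,0.08],"delta_rot":[0,0,0]},{"dp":[0.155,0,0.12],"delta_rot":[0,0,0]},{"dp":[0.155,0,0.15],"delta_rot":[0,0,0]},{"dp":[0.155,0,0.15],"delta_rot":[0,0,0]},{"dp":[0.155,0,0.15],"delta_rot":[0,0,0]}]' 0
```

```text
clock: 10.05
tcp_pos: [0.3982, 0.2229, 0.0443]
orientation: [-0.142, 3.138, 0.001]
contact_force: [0.8, 0.9, -0.5]
grip_width: 0.0002
gripper_force: 0.0
```

```bash
python3 -m handwheel '[{"dp":[-0.01,0,0],"delta_rot":[0,0,0]},{"dp":[-0.02,0,0],"delta_rot":[0,0,0]},{"dp":[-0.035,0,0],"delta_rot":[0,0,0]},{"dp":[-0.05,0,0],"delta_rot":[0,0,0]},{"dp":[-0.065,0,0],"delta_rot":[0,0,0]},{"dp":[-0.08,0,0],"delta_rot":[0,0,0]},{"dp":[-0.095,0,0],"delta_rot":[0,0,0]},{"dp":[-0.11,0,0],"delta_rot":[0,0,0]},{"dp":[-0.125,0,0],"delta_rot":[0,0,0]},{"dp":[-0.135,0,0],"delta_rot":[0,0,0]},{"dp":[-0.145,0,0],"delta_rot":[0,0,0]},{"dp":[-0.15,0,0],"delta_rot":[0,0,0]}]' && python3 -m handwheel '[{"dp":[-0.004,0,0],"delta_rot":[0,0,0]},{"dp":[-0.008,0,0],"delta_rot":[0,0,0]},{"dp":[-0.012,0,0],"delta_rot":[0,0,0]},{"dp":[-0.012,0,0],"delta_rot":[0,0,0]}]'
```

```text
clock: 11.55
tcp_pos: [0.5472, 0.2362, 0.0438]
orientation: [-0.143, 3.138, 0.0]
contact_force: [-1.5, -0.4, 0.2]
grip_width: -0.0
gripper_force: 0.6
clock: 12.05
tcp_pos: [0.5591, 0.2374, 0.044]
orientation: [-0.143, 3.137, 0.001]
contact_force: [0.1, -0.3, 0.3]
grip_width: 0.0001
gripper_force: 0.0
```

```bash
for i in 1; do python3 -m handwheel '[{"dp":[-0.003,0,0],"delta_rot":[0,0,0]},{"dp":[-0.006,0,0],"delta_rot":[0,0,0]},{"dp":[-0.008,0,0],"delta_rot":[0,0,0]},{"dp":[-0.008,0,0],"delta_rot":[0,0,0]}]';done
```

```text
clock: 12.55
tcp_pos: [0.5669, 0.2379, 0.0439]
orientation: [-0.143, 3.138, 0.0]
contact_force: [-0.3, 0.3, 0.6]
grip_width: -0.0002
gripper_force: 0.0
```

```bash
python3 -m handwheel '[{"dp":[-0.002,0,0],"delta_rot":[0,0,0]},{"dp":[-0.004,0,0],"delta_rot":[0,0,0]},{"dp":[-0.006,0,0],"delta_rot":[0,0,0]},{"dp":[-0.006,0,0],"delta_rot":[0,0,0]}]'
python3 - <<'E'
from h import *
d=snap('wrist','w4.png');s=snap('side','s4.png')
m=np.zeros((588,784,3),np.uint8)
m[:294,:392]=cv2.resize(d['img'],(392,294),interpolation=cv2.INTER_AREA)
m[:294,392:]=cv2.resize(s['img'][120:225,200:340],(392,294),interpolation=cv2.INTER_CUBIC)
m[294:,:392]=cv2.resize(snap('scene','c4.png')['img'][180:330,220:420],(392,294),interpolation=cv2.INTER_CUBIC)
cv2.imwrite('pics/m4.png',m)
E
```

```text
clock: 13.05
tcp_pos: [0.5672, 0.238, 0.0433]
orientation: [0.145, -3.129, 0.005]
contact_force: [-15.7, -3.1, 12.3]
grip_width: -0.0001
gripper_force: 7.9
```

View pics/m4.png

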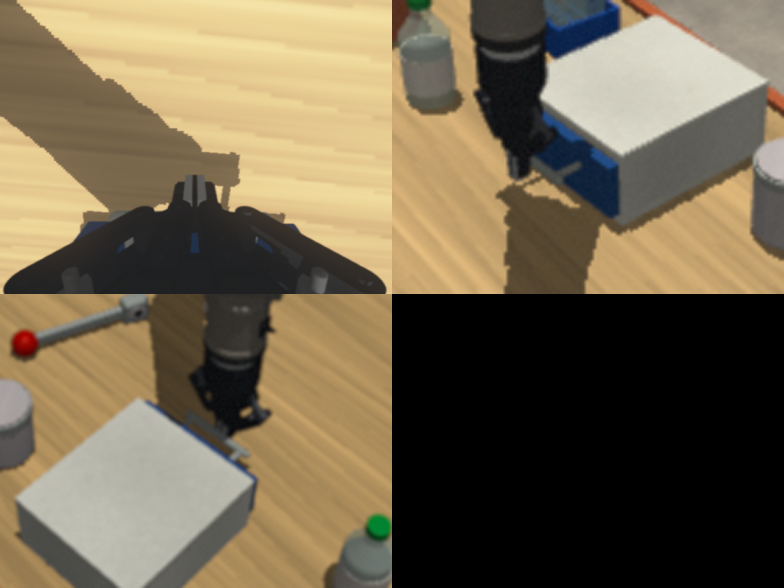

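Side and scene views show the blue front flush against the white body. The push met 16 N without moving, so the drawer is shut. Now I'll retreat and look at the lever from above.

```bash
python3 -m handwheel '[{"dp":[0.02,0,0],"delta_rot":[0,0,0]},{"dp":[0.04,0,0],"delta_rot":[0,0,0]},{"dp":[0.045,0,-0.05],"delta_rot":[0,0,0]},{"dp":[0.05,0,-0.1],"delta_rot":[0,0,0]},{"dp":[0.055,-0.04,-0.15],"delta_rot":[0,0,0]},{"dp":[0.06,-0.09,-0.16],"delta_rot":[0,0,0.1]},{"dp":[0.065,-0.14,-0.16],"delta_rot":[0,0,0.2]},{"dp":[0.07,-0.19,-0.16],"delta_rot":[0,0,0.3]},{"dp":[0.08,-0.24,-0.16],"delta_rot":[0,0,0.367]},{"dp":[0.08,-0.294,-0.16],"delta_rot":[0,0,0.367]},{"dp":[0.08,-0.294,-0.16],"delta_rot":[0,0,0.367]},{"dp":[0.08,-0.294,-0.16],"delta_rot":[0,0,0.367]}]' 0.6 120
python3 - <<'E'
from h import *
d=snap('wrist','w5.png')
cv2.imwrite('pics/w5b.png',cv2.resize(d['img'],(784,588),interpolation=cv2.INTER_CUBIC))
E
```

```text
clock: 14.7
tcp_pos: [0.5197, -0.0613, 0.2039]
orientation: [0.432, 3.111, 0.001]
contact_force: [-0.2, -0.0, -0.0]
grip_width: 0.051
gripper_force: 0.0
```

View pics/w5b.png

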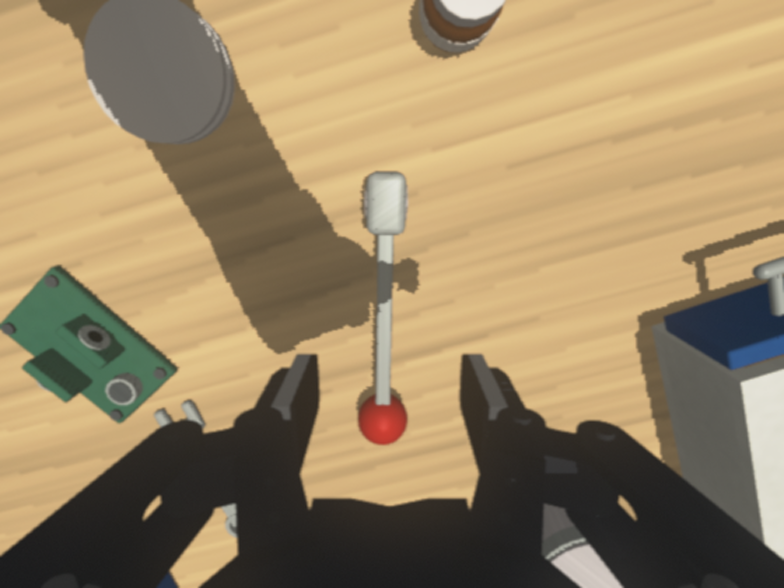

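Lever seen nearly straight down: head top face (364–406, 172–234), centre about (385,203), bar at column ~384, ball at (383,419).

```bash
python3 - <<'E'
from h import *
d=np.load('pics/w5.npz'); o=status.get_obs(); Rt=R.from_rotvec(o['orientation']).as_matrix()
def A(n,x,y,z):
    p=at(d,x/1.4,y/1.4,z); print(n,p.round(4),'tool',(Rt.T@(p-o['tcp_pos'])).round(4)); return p
A('front',385,172,.044);A('back',385,234,.044)
h=A('head',385,203,.044); b=A('ball',383,419,.022); A('bar1',386,250,.031);A('bar2',383,390,.031)
v=(b-h)[:2];print(np.linalg.norm(v),np.degrees(np.arctan2(v[1],v[0])),np.degrees(np.arctan2(Rt[1,0],Rt[0,0])))
for w in ((b[:2]-v/np.linalg.norm(v)*.139),(h[:2]+v/np.linalg.norm(v)*.047)): print(w,Rt.T@(np.r_[w,.022]-o['tcp_pos']))
E
```

```text
front [ 0.4534 -0.0459  0.044 ] tool [ 0.0678 -0.004   0.1599]
back [ 0.4944 -0.0576  0.044 ] tool [ 0.0252 -0.0042  0.1599]
head [ 0.4735 -0.0517  0.044 ] tool [ 0.0469 -0.0041  0.1599]
ball [ 0.6539 -0.1053  0.022 ] tool [-0.1413 -0.0068  0.1819]
bar1 [ 0.5082 -0.0609  0.031 ] tool [ 0.011  -0.0036  0.1729]
bar2 [ 0.6215 -0.0958  0.031 ] tool [-0.1075 -0.0065  0.1729]
0.1882678074020831 -16.54127946630193 164.28310858719863
[ 0.52068962 -0.06567995] [-0.00233908 -0.00483786  0.18188706]
[ 0.51851567 -0.0650343 ] [-7.15048709e-05 -4.80522695e-03  1.81886669e-01]
```

```bash
python3 -m handwheel '[{"dp":[-0.001,-0.005,0.05],"delta_rot":[0,0,0.014]},{"dp":[-0.001,-0.005,0.1],"delta_rot":[0,0,0.014]},{"dp":[-0.001,-0.005,0.14],"delta_rot":[0,0,0.014]},{"dp":[-0.001,-0.005,0.165],"delta_rot":[0,0,0.014]},{"dp":[-0.001,-0.005,0.18],"delta_rot":[0,0,0.014]},{"dp":[-0.001,-0.005,0.19],"delta_rot":[0,0,0.014]},{"dp":[-0.001,-0.005,0.197],"delta_rot":[0,0,0.014]},{"dp":[-0.001,-0.005,0.199],"delta_rot":[0,0,0.014]},{"dp":[-0.001,-0.005,0.199],"delta_rot":[0,0,0.014]},{"dp":[-0.001,-0.005,0.199],"delta_rot":[0,0,0.014]}]'
```

```text
clock: 16.0
tcp_pos: [0.5195, -0.0669, 0.0053]
orientation: [0.454, 3.108, 0.0]
contact_force: [0.1, -0.6, -0.1]
grip_width: 0.0513
gripper_force: 0.0
```

```bash
python3 -m handwheel '[{"dp":[0,0,0],"delta_rot":[0,0,0]},{"dp":[0,0,0],"delta_rot":[0,0,0]},{"dp":[0,0,0],"delta_rot":[0,0,0]},{"dp":[0,0,0],"delta_rot":[0,0,0]},{"dp":[0,0,0],"delta_rot":[0,0,0]},{"dp":[0,0,0],"delta_rot":[0,0,0]},{"dp":[0,0,0],"delta_rot":[0,0,0]},{"dp":[0,0,0],"delta_rot":[0,0,0]}]' 0 110 && python3 -m handwheel '[{"dp":[0,0,-0.005],"delta_rot":[0,0,0]},{"dp":[0,0,-0.015],"delta_rot":[0,0,0]},{"dp":[0,0,-0.03],"delta_rot":[0,0,0]},{"dp":[0,0,-0.03],"delta_rot":[0,0,0]},{"dp":[0,0,-0.03],"delta_rot":[0,0,0]},{"dp":[0,0,-0.03],"delta_rot":[0,0,0]}]'
python3 - <<'E'
from h import *
o=status.get_obs();print(o['moment'],o['joints'])
s=snap('side','s6.png')
d=snap('wrist','w6.png')
m=np.zeros((588,784,3),np.uint8)
m[:294,:392]=cv2.resize(d['img'],(392,294),interpolation=cv2.INTER_AREA)
m[:294,392:]=cv2.resize(s['img'][190:295,230:370],(392,294),interpolation=cv2.INTER_CUBIC)
m[294:,:392]=cv2.resize(snap('scene','c6.png')['img'][130:235,200:340],(392,294),interpolation=cv2.INTER_CUBIC)
cv2.imwrite('pics/m6.png',m)
E
```

```text
clock: 17.0
tcp_pos: [0.5196, -0.0663, 0.0053]
orientation: [0.454, 3.108, 0.001]
contact_force: [-0.5, 3.2, 5.3]
grip_width: 0.01
gripper_force: 107.6
clock: 17.75
tcp_pos: [0.5187, -0.0667, 0.0345]
orientation: [-0.453, -3.108, 0.0]
contact_force: [-0.5, -0.0, -7.6]
grip_width: 0.0099
gripper_force: 107.7
[-0.0219454  -0.04463206  0.03263142] [ 0.21023605  0.52317252 -0.25097204  2.04760966  0.22249506  0.59684727
  1.08769714]
```

View pics/m6.png

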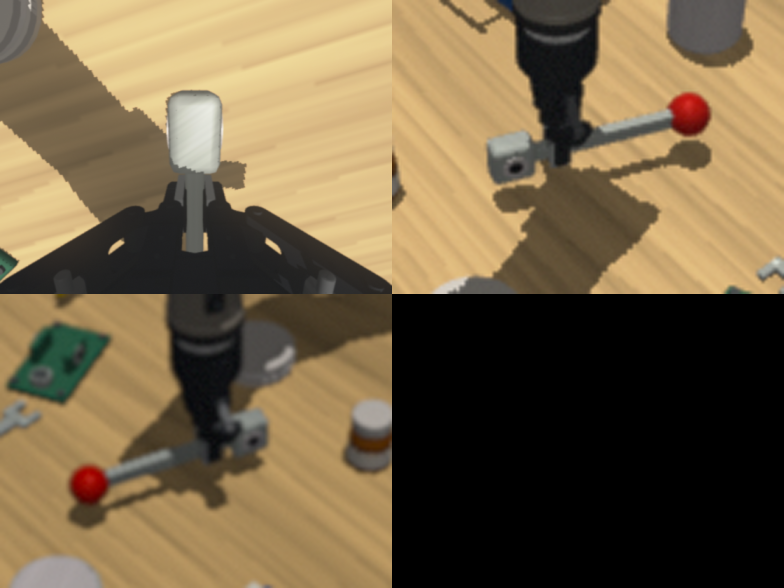

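The lever is held level near the head. Wrench, crusher and dishes are clear. Now I'll lift and swing to the yoke.

```bash
python3 -m handwheel '[{"dp":[0,0,-0.02],"delta_rot":[0,0,0]},{"dp":[0,0,-0.06],"delta_rot":[0,0,0]},{"dp":[-0.005,-0.01,-0.09],"delta_rot":[0,0,-0.04]},{"dp":[-0.016,-0.03,-0.11],"delta_rot":[0,0,-0.11]},{"dp":[-0.03,-0.056,-0.12],"delta_rot":[0,0,-0.2]},{"dp":[-0.046,-0.086,-0.125],"delta_rot":[0,0,-0.3]},{"dp":[-0.063,-0.118,-0.125],"delta_rot":[0,0,-0.4]},{"dp":[-0.08,-0.15,-0.125],"delta_rot":[0,0,-0.5]},{"dp":[-0.095,-0.178,-0.125],"delta_rot":[0,0,-0.6]},{"dp":[-0.108,-0.202,-0.125],"delta_rot":[0,0,-0.68]},{"dp":[-0.116,-0.217,-0.125],"delta_rot":[0,0,-0.73]},{"dp":[-0.118,-0.222,-0.125],"delta_rot":[0,0,-0.748]}]' && python3 -m handwheel '[{"dp":[0,0,0.01],"delta_rot":[0,0,0]},{"dp":[0,0,0.03],"delta_rot":[0,0,0]},{"dp":[0,0,0.05],"delta_rot":[0,0,0]},{"dp":[0,0,0.06],"delta_rot":[0,0,0]},{"dp":[0,0,0.06],"delta_rot":[0,0,0]},{"dp":[0,0,0.06],"delta_rot":[0,0,0]}]'
python3 - <<'E'
from h import *
o=status.get_obs();Rt=R.from_rotvec(o['orientation']).as_matrix()
print(o['tcp_pos'],np.degrees(np.arctan2(Rt[1,0],Rt[0,0])))
E
```

```text
clock: 19.4
tcp_pos: [0.568, -0.3145, 0.1588]
orientation: [0.711, -3.059, -0.001]
contact_force: [-0.3, -0.4, -6.6]
grip_width: 0.01
gripper_force: 107.9
clock: 20.15
tcp_pos: [0.5694, -0.3133, 0.1003]
orientation: [-0.713, 3.059, -0.001]
contact_force: [0.5, -0.1, -6.9]
grip_width: 0.0098
gripper_force: 107.9
[ 0.56935338 -0.31332954  0.10032147] -153.74838954192253
```

```bash
python3 -m handwheel '[{"dp":[0.001,0,0.006],"delta_rot":[0,0,0]},{"dp":[0.001,0,0.012],"delta_rot":[0,0,0]},{"dp":[0.001,0,0.016],"delta_rot":[0,0,0]},{"dp":[0.001,0,0.016],"delta_rot":[0,0,0]},{"dp":[0.001,0,0.016],"delta_rot":[0,0,0]},{"dp":[0.001,0,0.016],"delta_rot":[0,0,0]}]'
python3 - <<'E'
from h import *
d=snap('wrist','w7.png');s=snap('side','s7.png')
m=np.zeros((600,800,3),np.uint8)
m[:,:400]=cv2.resize(d['img'][40:310,190:370],(400,600),interpolation=cv2.INTER_CUBIC)
m[:300,400:]=cv2.resize(s['img'][255:360,300:440],(400,300),interpolation=cv2.INTER_CUBIC)
m[300:,400:]=cv2.resize(snap('scene','c7.png')['img'][100:205,170:310],(400,300),interpolation=cv2.INTER_CUBIC)
cv2.imwrite('pics/m7.png',m)
E
```

```text
clock: 20.9
tcp_pos: [0.5681, -0.3137, 0.084]
orientation: [-0.713, 3.059, -0.0]
contact_force: [0.4, -0.7, -6.5]
grip_width: 0.0097
gripper_force: 107.9
```

View pics/m7.png

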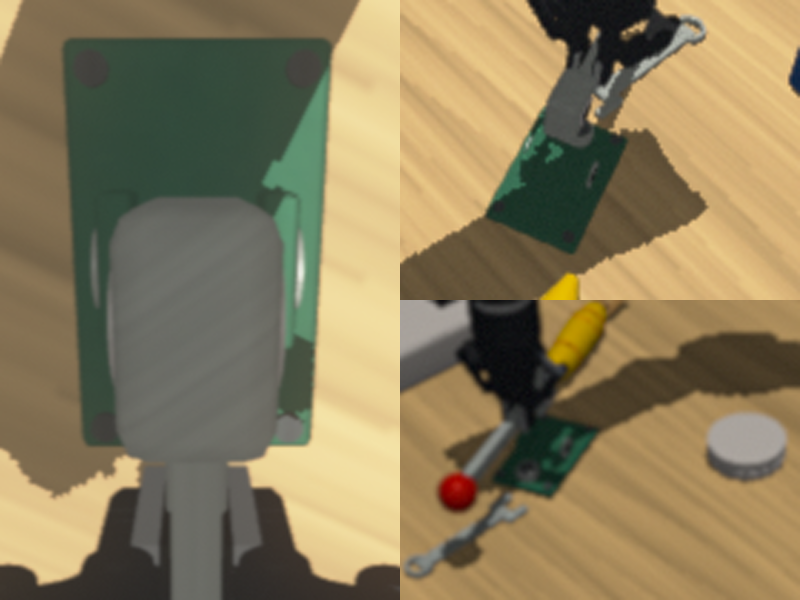

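```bash
python3 - <<'E'
from h import *
d=np.load('pics/w7.npz');k=2.2222
A=lambda x,y,z: at(d,190+x/k,40+y/k,z)
print('head',A(195,329,.1225),'front/back',A(195,199,.1225),A(195,460,.1225))
print('base',np.mean([A(x,y,.01) for x,y in[(64,40),(330,40),(310,445),(84,445)]],0))
E
```

```text
head [ 0.52268517 -0.33622884  0.1225    ] front/back [ 0.5047781  -0.34506778  0.1225    ] [ 0.54294218 -0.32622996  0.1225    ]
base [ 0.5258316  -0.33412588  0.01      ]
```

```bash
python3 -c "
from bench import r,status
o=status.get_obs();print(abs(o['qvel']).max())
print(r.hand_in())"
```

```text
0.0016393548413985738
the job is handed in; nothing more can be done
None
```

The job is handed in: the block is in the shut drawer, and the lever is held level and still at its balance point, head about 3 mm off the yoke centre and about 40 mm above the cheeks; no verdict came back.

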